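# Restock the desk caddy

### The job

Tidy the stationery into the wooden caddy: stand the stapler on its base in the long front bay, lay the eraser flat in the oblong tray, the sharpener flat in the small square tray, and stand the glue stick upright in the round cup. The lip balm and the memory stick are personal things: leave them where they are, undisturbed.

Things in the scene. Friction and masses are not known exactly. Their poses are not given: they have to be found in the camera images.
- caddy: low light-wood caddy, 148 (x) x 220 (y) mm, fixed. Origin: centre of its underside, at desk level; z up; -x side nearer the robot. Rim 4 mm wide, 14 mm high. A 14 mm high divider along y at x = -12 mm: before it the empty stapler bay, inside 56 (x) x 212 (y) mm, centre x = -42 mm, y = 0, floor 4 mm above the desk; behind it three slots with inserts, centres x = 30 mm, y = -70, 0, 70 mm.
- eraser_insert: grey plastic insert for the eraser, a shallow oblong tray. Fixed in one of the three slots of the caddy's back row (which one varies). Base plate 78 x 68 x 3 mm (x, y, z); origin: centre of the plate's underside, 4 mm above the desk; axes parallel to the caddy's. Black central rim, inside 74 (x) x 48 (y) mm, wall 2 mm, top 9 mm and floor 3 mm above the origin. The eraser fits lying along x.
- sharpener_insert: grey plastic insert for the sharpener, a small shallow square tray. Fixed in one of the three slots of the caddy's back row (which one varies). Base plate 78 x 68 x 3 mm (x, y, z); origin: centre of the plate's underside, 4 mm above the desk; axes parallel to the caddy's. Black central square rim, inside 40 x 40 mm, wall 2 mm, top 9 mm and floor 3 mm above the origin.
- glue_insert: grey plastic insert for the glue stick, a round upright cup. Fixed in one of the three slots of the caddy's back row (which one varies). Base plate 78 x 68 x 3 mm (x, y, z); origin: centre of the plate's underside, 4 mm above the desk; axes parallel to the caddy's. Black central round cup, inner diameter 46 mm, wall 2.5 mm, rim 38 mm and floor 3 mm above the origin.
- stapler: red and black desk stapler, 34 (x) x 136 (y) x 50 (z) mm, standing on its base; rigid in this scene. Origin: centre of its underside, z up, long axis y. The black base is 34 mm wide and 8 mm high; the red arm above, from 23 to 50 mm height, is 24 mm wide and is the place to grip it, across x, over the origin. 0.13 to 0.25 kg.
- eraser: white eraser in a blue card sleeve, 22 (x) x 52 (y) x 12.5 (z) mm, lying flat. Origin: centre of its underside, z up, long axis y.
- sharpener: small plain grey metal pencil sharpener, a block 15 (x) x 25 (y) x 12 (z) mm, lying flat. Origin: centre of its underside, z up, long axis y.
- glue_stick: upright glue stick, round, 25 mm diameter, 90 mm tall, white with a red band. Origin: centre of its foot, z up. The thicker and taller of the two upright tubes.
- lip_balm: upright lip balm tube, round, 16 mm diameter, 68 mm tall, pale, no band. Origin: centre of its foot, z up. Looks like a small glue stick but does not belong in the caddy; tips over easily.
- usb_stick: memory stick, 17 (x) x 48 (y) x 8 (z) mm, dark with a bare metal plug at one end, lying flat. Origin: centre of its underside, long axis y. Looks like a small eraser but does not belong in the caddy.

How it is judged (in metres and radians):
At the end, for the whole second after the job is handed in: At rest and released: stapler upright on the bay floor, within 14 mm of its centre line, 42 mm of its middle; eraser (18 mm) and sharpener (17 mm) flat on their trays' floors; glue stick upright on the cup's floor (14 mm); lip balm standing; it and the memory stick within 20 mm of their starts (x of stapler in the frame of caddy between -0.056 and -0.028 m and y of stapler in the frame of caddy between -0.042 and 0.042 m and z of stapler in the frame of caddy between 0 and 0.009 m and angle between each of stapler, glue_stick's own z axis and vertical below 0.1 rad and linear speed of each of stapler, eraser, sharpener, glue_stick below 0.02 m/s and x of eraser in the frame of eraser_insert between -0.018 and 0.018 m and y of eraser in the frame of eraser_insert between -0.018 and 0.018 m and z of eraser in the frame of eraser_insert between 0 and 0.007 m and angle between eraser's own z axis and vertical below 0.15 rad and x of sharpener in the frame of sharpener_insert between -0.017 and 0.017 m and y of sharpener in the frame of sharpener_insert between -0.017 and 0.017 m and z of sharpener in the frame of sharpener_insert between 0 and 0.007 m and angle between each of sharpener, lip_balm's own z axis and vertical below 0.2 rad and x of glue_stick in the frame of glue_insert between -0.014 and 0.014 m and y of glue_stick in the frame of glue_insert between -0.014 and 0.014 m and z of glue_stick in the frame of glue_insert between 0 and 0.007 m and distance of each of lip_balm, usb_stick from where it was at the start of the episode below 0.02 m); the robot touches nothing.
It fails at once if the lip balm is moved more than 20 mm or knocked over (distance of lip_balm from where it was at the start of the episode above 0.02 m or angle between lip_balm's own z axis and vertical above 0.5 rad).
It fails at once if the memory stick is moved more than 20 mm (distance of usb_stick from where it was at the start of the episode above 0.02 m).
It also fails if it takes over 96 s, if anything falls off the work surface, if the arm or the gripper's body presses on something with over 40 N, if the wrist force passes 120 N, or if a joint passes its speed limit or range.

### The arm

A 6-joint arm with a two-finger parallel gripper is mounted at the origin on a cart in front of the work surface, level with it; the furniture and walls round the work are solid. World frame = base frame: x ahead of the robot, y to its left, z up, the work surface at z = 0. Lengths are in m, angles in degrees, forces in N, time in s.
With the tool pointing down it reaches from about 0.4 to 0.825 m from the base axis. Payload 7 kg.
Tool frame: the origin (TCP) lies midway between the tips of the shut fingers; the grasp point (between the pads) lies 19 mm behind it; z points along the fingers, y is the line along which they close (so a half turn about z gives the same grasp; the last joint's range is limited). The gripper opens to 88 mm and grips with 3 to 60 N. Pads are 19 mm wide; open, the fingers measure 130 mm over their backs; the gripper's body (78 mm by 193 mm) begins 47 mm behind the grasp point.
Start: joints at [-58.035, 20.546, 0.682, 0, -70.136, -16.507], TCP at [0.18, -0.651, 0.227] pointing down, gripper open.
Joint ranges: [-176.03, 176.03], [-82.01, 121.73], [-58.28, 71.71], [-173.87, 95.51], [-174.79, -0.11], [-173.66, 173.66]. Speed limits (degrees/s): [136.94, 136.94, 172.46, 180, 180, 180].

### API

Orientations are given as [roll, pitch, yaw] about the fixed x, y, z axes, in that order (R = Rz(yaw) Ry(pitch) Rx(roll)).
In Python, from plant import ctrl, viewer, close_job gives the robot as it stands. The module is installed in compiled form; this text tells all that it offers.
- The arm moves only by the tool step_arm, never from a script. Its argument "moves" is a list that holds one entry, the list of rows, each a list of 5 numbers: the shift along the world's x, y, z in cm, then the turn about the world's z in rad, then the finger opening in cm, from 0 to 8.76. In form: [[[tx, ty, tz, twist, grip], ...]]. A call has 1 to 10 rows; each row shifts and turns the commanded pose from where the row before left it; what a row does not reach is not made up. A row lasts 1/10 s, in which the tool goes at most 50 mm and 8.59 degrees, less where a joint would pass 70% of its speed; a pose out of reach is approached as far as the arm can. A call with a gripper value outside its range is refused whole. The fingers move at their own pace and stop on an object; the grip force is fixed at half the most. Time passes only in rows, so rows that do not move let the fingers close. It gives the time, the measured TCP pose, the force, the opening and the grip force at its end, in the units of the state.
- ctrl.get_obs(): the state, without advancing time (a new reading comes with each control period).
- viewer.snapshot(name): name is "scene" or "top"; returns (picture, depth): 400x640x3 uint8, blue, green, red; 400x640 float32, m along the optical axis (not along the pixel's ray), 0 where there is no reading.
- viewer.camera_info(name): a dict with "camera_matrix" (3x3 intrinsics, pixels), "eye" and "orientation" of the camera in the world. Camera axes: x right, y down, z forward; pixel columns grow to the right and rows downward; lengths in m; the calibration is good to about 2 mm. A picture is of the moment at which its call begins. camera_info takes no time and is no camera call.
- close_job(): hands the job in; it is judged then, once.
The state is a dict: "clock": time; "joint_pos": joint angles; "qvel": joint speeds; "tau": joint torques, N m; "tool_pos": TCP position; "orientation": TCP orientation; "force": force on the tool from outside, world axes, zero at the start; "moment": the same for the moment, N m; "opening": finger opening in m; "gripper_force": force on a finger pad.
Only numpy, scipy, OpenCV 4.12 (cv2) and the standard library are available. Lean on these libraries where they do the work, as an engineer would, in place of code of your own. Each camera call takes 0.05 s, during which the arm holds its last target. There are 200 camera calls.

## Working session

There is one attempt and no reset: what is moved stays moved. The work goes in short steps, Python scripts to look and compute and a tool call to move; the robot and the scene stay as the last step left them, time stands still between calls to the robot, and variables do not carry over. Pictures are saved under pics/ and viewed, at most 14 in all, crops included, and the job is handed in when it is done.

Besides the shell and the picture viewer there is one more tool, called by a JSON object that holds its "name" and its "arguments". step_arm: Moves the arm, as the interface text tells. Its arguments: {"type":"object","properties":{"moves":{"type":"array","items":{"type":"array","items":{"type":"array","items":{"type":"number"}}}}},"required":["moves"]}

```bash
mkdir -p pics; cat > h.py <<'E'
import numpy as np, cv2
from plant import ctrl, viewer, close_job
def cam(n):
    i=viewer.camera_info(n); return np.array(i["camera_matrix"]),np.array(i["eye"]),i["orientation"]
E
python3 - <<'E'
from h import *
for n in("scene","top"):
    p,d=viewer.snapshot(n); cv2.imwrite(f"pics/{n}0.png",p); np.save(f"{n}0.npy",d); print(n,viewer.camera_info(n))
print(ctrl.get_obs())
E
```

```text
scene {'camera_matrix': array([[465.73404073,   0.        , 320.08496191],
       [  0.        , 465.73404073, 199.81655391],
       [  0.        ,   0.        ,   1.        ]]), 'eye': array([0.05144984, 0.68852244, 0.51761012]), 'orientation': array([-116.31487682,    1.12790283, -151.05284154])}
top {'camera_matrix': array([[403.18148188,   0.        , 320.79743071],
       [  0.        , 403.18148188, 202.50696981],
       [  0.        ,   0.        ,   1.        ]]), 'eye': array([ 0.33257929, -0.10647658,  1.11360238]), 'orientation': array([-169.37220272,   -0.38213667,  -89.39127717])}
{'clock': 0.1, 'joint_pos': array([-5.80357140e+01,  2.05878229e+01,  6.38773599e-01, -1.69088729e-02,
       -7.01355777e+01, -1.65073567e+01]), 'qvel': array([ 0.02312924, -0.10383242,  0.21001588,  0.05287597, -0.02907709,
       -0.14342456]), 'tau': array([-2.90150410e-04, -5.84164095e+01,  2.93753690e+01,  7.01548934e+00,
        1.01724706e-02, -7.21189576e-05]), 'tool_pos': array([ 0.17975495, -0.65017264,  0.22571153]), 'orientation': array([ 1.79914344e+02, -8.80683676e-03, -1.64548821e+02]), 'force': array([-0.14867005, -0.11010386, -0.53230234]), 'moment': array([-5.92614720e-03, -6.99758266e-03, -6.90386419e-05]), 'gripper_force': 0.0, 'opening': 0.08772673866791353}
```

View pics/top0.png

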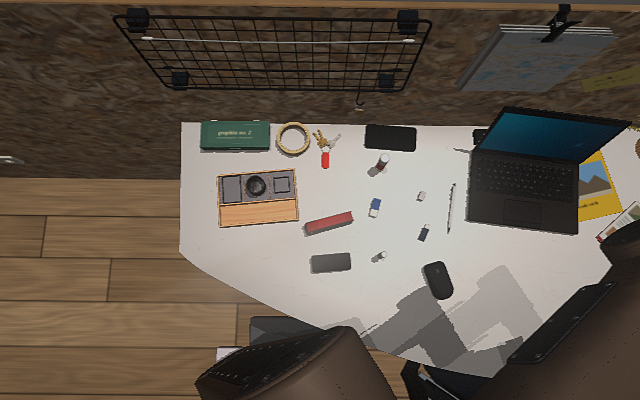

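View pics/scene0.png

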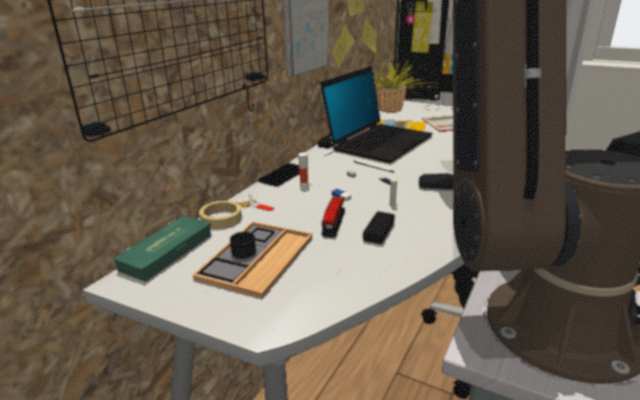

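The top view shows the caddy at about (258,198), stapler (328,223), eraser (375,207), sharpener (421,196) and glue stick (382,163). The lip balm is at (379,257) and the USB stick at (424,233). I'll enlarge the image and measure.

```bash
cat >> h.py <<'E'
from scipy.spatial.transform import Rotation as Ro
def ray(n,px,z):
    K,e,o=cam(n); R=Ro.from_euler('xyz',o,degrees=True).as_matrix()
    px=np.atleast_2d(np.array(px,float)); v=np.c_[px,np.ones(len(px))]@np.linalg.inv(K).T@R.T
    return e+v*((z-e[2])/v[:,2])[:,None]
def proj(n,P):
    K,e,o=cam(n); R=Ro.from_euler('xyz',o,degrees=True).as_matrix()
    q=(np.atleast_2d(P)-e)@R@K.T; return q[:,:2]/q[:,2:]
def cloud(n,d):
    K,e,o=cam(n); R=Ro.from_euler('xyz',o,degrees=True).as_matrix()
    v,u=np.mgrid[:400,:640]; c=np.stack([(u-K[0,2])/K[0,0],(v-K[1,2])/K[1,1],np.ones_like(u)],-1)*d[...,None]
    return c@R.T+e
E
python3 - <<'E'
from h import *
p=cv2.imread("pics/top0.png"); C=cloud("top",np.load("top0.npy"))
c=cv2.resize(p[140:290,205:455],None,fx=3.2,fy=3.2,interpolation=cv2.INTER_NEAREST); cv2.imwrite("pics/crop.png",c)
for n,u,v in [("desk",350,190),("cad floor",258,215),("stap",328,222),("eras",375,207),("sharp",421,196),("usb",424,233),("glue",384,157),("lip",382,254),("case",331,263),("mouse",438,280)]:
    print(n,C[v,u].round(4))
# above-desk blobs
h=(C[...,2]>0.005); h[:140]=0;h[290:]=0;h[:,:205]=0;h[:,455:]=0
n,l,s,cc=cv2.connectedComponentsWithStats(h.astype(np.uint8))
for i in range(1,n):
    if s[i,4]<15: continue
    P=C[l==i]; r=cv2.minAreaRect(P[:,:2].astype(np.float32)*1000)
    print(s[i],cc[i].round(1),"rect",np.round(r[0]),np.round(r[1]),round(r[2],1),"zmax",P[:,2].max().round(4))
E
```

```text
desk [ 0.5788 -0.194  -0.0012]
cad floor [0.5037 0.0628 0.0026]
stap [ 0.4805 -0.1313  0.0441]
eras [ 0.5289 -0.2626  0.0097]
sharp [ 0.5619 -0.3922  0.0086]
usb [ 0.4581 -0.3972  0.0071]
glue [ 0.6494 -0.2771  0.0888]
lip [ 0.3955 -0.2704  0.0698]
case [ 0.3727 -0.1405  0.0281]
mouse [ 0.3312 -0.4227  0.0335]
[205 140  64  10 608] [236.2 144.3] rect [701. 129.] [ 24. 183.] 1.1 zmax 0.0379
[277 140  33  16 202] [293.3 148.3] rect [538. -87.] [403.  88.] 17.7 zmax 1.1136
[365 140  51  11 437] [392.3 144.3] rect [ 563. -197.] [129. 479.] 53.4 zmax 1.1136
[375 154  14  17 146] [381.9 161.7] rect [ 646. -276.] [23. 23.] 1.1 zmax 0.0926
[ 216  168   83   59 2463] [256.1 191.1] rect [474.  47.] [345. 234.] 13.3 zmax 1.1136
[448 184   7  46 117] [451.1 207. ] rect [ 428. -323.] [ 92. 464.] 34.9 zmax 1.1136
[418 190   8  11  53] [421.3 195.5] rect [ 448. -258.] [ 23. 380.] 40.7 zmax 1.1136
[369 198  12  20 148] [374.4 207.2] rect [ 437. -198.] [ 33. 275.] 55.8 zmax 1.1136
[278 208  13   8  34] [283.8 211.8] rect [512.  -9.] [21. 33.] 7.7 zmax 0.0088
[304 211  49  24 614] [327.8 222.9] rect [ 425. -148.] [152. 133.] 16.7 zmax 1.1136
[418 224  11  17  89] [423.6 232.4] rect [ 393. -265.] [ 36. 337.] 27.1 zmax 1.1136
[377 251  10   8  52] [381.8 254.5] rect [ 396. -274.] [15. 15.] 45.6 zmax 0.0718
[311 253  40  20 659] [330.5 262.1] rect [ 368. -140.] [ 62. 104.] 7.2 zmax 1.1136
[424 261  30  29 621] [437.5 276.1] rect [ 344. -288.] [ 74. 364.] 0.4 zmax 1.1136
```

View pics/crop.png

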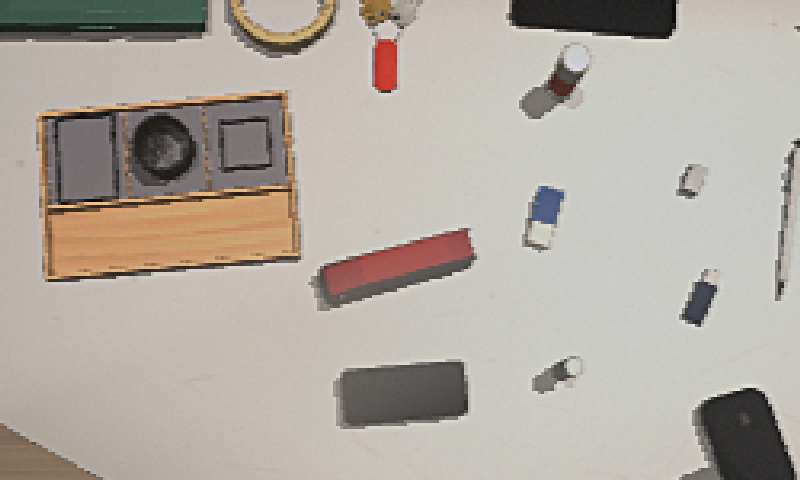

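The crop shows the eraser tray in the left (+y) slot, the cup in the middle and the square tray on the right. Next I'll measure poses.

```bash
cat > m.py <<'E'
from h import *
def rect(P,t):
    r=cv2.minAreaRect((P[:,:2]*1000).astype(np.float32)); b=cv2.boxPoints(r); e=b[1]-b[0];f=b[2]-b[1]
    if np.linalg.norm(f)>np.linalg.norm(e): e,f=f,e
    print(t,"c",np.round(r[0],1),"size",np.linalg.norm(e).round(1),np.linalg.norm(f).round(1),"long axis deg",(np.degrees(np.arctan2(e[1],e[0]))%180).round(1))
if __name__=="__main__":
    p=cv2.imread("pics/top0.png"); D=np.load("top0.npy"); C=cloud("top",D); hsv=cv2.cvtColor(p,cv2.COLOR_BGR2HSV)
    def win(u0,u1,v0,v1): m=np.zeros(D.shape,bool); m[v0:v1,u0:u1]=1; return m&(D>0)
    px=lambda m:np.argwhere(m)[:,::-1]
    Z=C[...,2]
    for t,w,lo,hi,zt in [("stapler",win(300,358,205,240),.038,.06,.05),("eraser",win(365,392,194,222),.006,.02,.0125),("sharp",win(414,430,188,205),.005,.02,.012),("usb",win(414,434,220,245),.004,.02,.008),("glue",win(370,400,150,185),.08,.1,.09),("lip",win(370,395,245,268),.06,.08,.068),("case",win(305,360,245,280),.02,.05,.03)]:
        m=w&(Z>lo)&(Z<hi); q=px(m); rect(ray("top",q,zt),t); print("   z",np.median(Z[m]).round(4), "mean",ray("top",q,zt)[:,:2].mean(0).round(4))
    w=win(210,305,163,235); wood=w&(hsv[...,0]<25)&(hsv[...,1]>75)
    n,l,s,_=cv2.connectedComponentsWithStats(wood.astype(np.uint8)); 
    q=px((l>0)&(s[l][...,4]>20)); rect(ray("top",q,.014),"caddy"); 
    m=w&(Z>.035)&(Z<.06); q=px(m); rect(ray("top",q,.042),"cup"); 
    dark=w&(p.max(2)<60)
    for t,x in(("tray R",win(272,293,174,196)),("tray L",win(220,244,172,206))): rect(ray("top",px(x&(p.max(2)<70)),.013),t)
    red=win(300,358,205,240)&((hsv[...,0]<10)|(hsv[...,0]>170))&(hsv[...,1]>90); rect(ray("top",px(red),.05),"stapler red")
E
python3 m.py
```

```text
stapler c [ 481.5 -132.1] size 121.6 26.2 long axis deg 106.3
   z 0.0435 mean [ 0.4806 -0.1285]
eraser c [ 524.4 -276.6] size 55.8 51.6 long axis deg 77.9
   z 0.0115 mean [ 0.5283 -0.261 ]
sharp c [ 562.6 -392.7] size 27.1 16.0 long axis deg 152.5
   z 0.0112 mean [ 0.5626 -0.3922]
usb c [ 461.1 -401.1] size 54.6 54.0 long axis deg 165.8
   z 0.0071 mean [ 0.4606 -0.3957]
glue c [ 646.3 -275.6] size 24.1 21.9 long axis deg 90.7
   z 0.0893 mean [ 0.646  -0.2764]
lip c [ 395.6 -273.3] size 14.8 14.3 long axis deg 134.6
   z 0.0668 mean [ 0.3956 -0.2739]
case c [ 375.4 -139.2] size 103.7 43.9 long axis deg 95.5
   z 0.0254 mean [ 0.3752 -0.1392]
caddy c [552.5  66.1] size 220.0 148.9 long axis deg 96.1
cup c [582.4  69.4] size 50.3 48.4 long axis deg 28.1
tray R c [589.5  -0.9] size 46.4 42.9 long axis deg 6.0
tray L c [572.9 136. ] size 86.4 64.5 long axis deg 5.5
stapler red c [ 482.4 -133.4] size 122.8 23.4 long axis deg 106.1
```

```bash
python3 - <<'E'
from m import *
p=cv2.imread("pics/top0.png"); D=np.load("top0.npy"); Z=cloud("top",D)[...,2]; hsv=cv2.cvtColor(p,cv2.COLOR_BGR2HSV)
def big(u0,u1,v0,v1,lo,hi):
    m=np.zeros(D.shape,np.uint8); m[v0:v1,u0:u1]=((Z>lo)&(Z<hi)&(D>0))[v0:v1,u0:u1]
    n,l,s,_=cv2.connectedComponentsWithStats(m,connectivity=4); return np.argwhere(l==1+s[1:,4].argmax())[:,::-1]
for t,a,z in [("eraser",(365,392,194,222,.0055,.02),.0125),("eraser8",(365,392,194,222,.008,.02),.0125),("usb",(414,434,220,245,.004,.02),.008),("sharp",(414,430,188,205,.005,.02),.012),("staplerall",(300,358,205,243,.003,.06),.03)]: rect(ray("top",big(*a),z),t)
m=np.zeros(D.shape,bool); m[194:222,365:392]=1
for t,mm in(("blue",m&(hsv[...,0]>95)&(hsv[...,0]<130)&(hsv[...,1]>110)),): rect(ray("top",np.argwhere(mm)[:,::-1],.0125),t)
# stapler height along its axis
C=cloud("top",D); q=big(300,358,205,240,.03,.06); P=C[q[:,1],q[:,0]]; a=np.radians(106.2); s=(P[:,:2]-[.482,-.133])@[np.cos(a),np.sin(a)]
for k in np.arange(-.07,.07,.02):
    i=(s>k)&(s<k+.02); print(round(k+.01,3),i.sum(),np.median(P[i,2]).round(4) if i.any() else 0)
E
```

```text
eraser c [ 527.6 -260.3] size 52.4 22.1 long axis deg 165.3
eraser8 c [ 527.8 -260.6] size 51.7 21.5 long axis deg 165.3
usb c [ 460.6 -397.6] size 48.1 18.2 long axis deg 152.0
sharp c [ 562.6 -392.7] size 27.1 16.0 long axis deg 152.5
staplerall c [ 480.  -131.8] size 133.3 40.0 long axis deg 106.6
blue c [ 537.5 -264.5] size 28.0 16.7 long axis deg 163.5
-0.06 49 0.0363
-0.04 69 0.0417
-0.02 74 0.0427
0.0 73 0.0444
0.02 76 0.0458
0.04 82 0.0441
0.06 58 0.041
0.08 0 0
```

{"name": "step_arm", "arguments": {"moves": [[[1.5,2.6,0,0.08,8.7],[1.5,2.6,0,0.08,8.7],[1.5,2.6,0,0.08,8.7],[1.5,2.6,0,0.08,8.7],[1.5,2.6,0,0.08,8.7],[1.5,2.6,0,0.08,8.7],[1.5,2.6,0,0.08,8.7],[1.5,2.6,0,0.08,8.7],[1.5,2.6,0,0.08,8.7],[1.5,2.6,0,0.08,8.7]]]}}

```text
clock: 1.1
tool_pos: [0.3301, -0.3893, 0.2263]
orientation: [180.0, 0.0, -118.5]
force: [0.3, -0.5, 0.4]
opening: 0.0874
gripper_force: 0.0
```

{"name": "step_arm", "arguments": {"moves": [[[1.5,2.6,-1,0.08,8.7],[1.5,2.6,-1,0.08,8.7],[1.5,2.6,-1,0.08,8.7],[1.5,2.6,-1,0.08,8.7],[1.5,2.6,-1,0.08,8.7],[1.5,2.6,-1,0.08,8.7],[1.5,2.6,-1,0.08,8.7],[1.5,2.6,-1,0.08,8.7],[1.5,2.6,-1,0.08,8.7],[0,0,0,0,6]]]}}

```text
clock: 2.1
tool_pos: [0.4655, -0.1544, 0.1352]
orientation: [179.9, 0.0, -77.2]
force: [0.8, -0.2, 0.7]
opening: 0.0832
gripper_force: 0.0
```

{"name": "step_arm", "arguments": {"moves": [[[1.55,2.2,0,0.06,6],[0,0,-2,0,6],[0,0,-2,0,6],[0,0,-2,0,6],[0,0,-2,0,6],[0,0,-2,0,6],[0,0,-1.6,0,6],[0,0,0,0,2],[0,0,0,0,2],[0,0,0,0,2]]]}}

```text
clock: 3.1
tool_pos: [0.481, -0.1347, 0.0215]
orientation: [-179.9, -0.0, -74.0]
force: [0.4, 0.0, 0.4]
opening: 0.042
gripper_force: 0.0
```

{"name": "step_arm", "arguments": {"moves": [[[0,0,0,0,2],[0,0,0,0,2],[0,0,0,0,2],[0,0,0,0,2]]]}}

```text
clock: 3.5
tool_pos: [0.4811, -0.1345, 0.0213]
orientation: [-179.9, -0.0, -74.0]
force: [-0.9, 1.1, 6.2]
opening: 0.025
gripper_force: 30.0
```

{"name": "step_arm", "arguments": {"moves": [[[0,0,2,0,2],[0,0,3,0,2],[0.3,2,0,-0.02,2],[0.3,2,0,-0.02,2],[0.4,2.6,0,-0.02,2],[0.4,2.6,0,-0.02,2],[0.4,2.6,0,-0.02,2],[0.4,2.6,0,-0.02,2],[0.4,2.6,0,-0.03,2],[0.4,2.6,0,-0.03,2]]]}}

```text
clock: 4.5
tool_pos: [0.51, 0.0624, 0.0704]
orientation: [180.0, -0.0, -84.4]
force: [-0.2, 0.1, -1.5]
opening: 0.0245
gripper_force: 30.0
```

{"name": "step_arm", "arguments": {"moves": [[[0,0,0,0,2],[0,0,0,0,2]]]}}

```text
clock: 4.7
tool_pos: [0.5098, 0.0618, 0.0702]
orientation: [179.9, -0.0, -84.2]
force: [0.2, -0.6, -1.6]
opening: 0.0246
gripper_force: 30.0
```

```bash
python3 - <<'E'
from h import *
p,d=viewer.snapshot("scene"); cv2.imwrite("pics/s1.png",p)
E
```

```text
(no output)
```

View pics/s1.png

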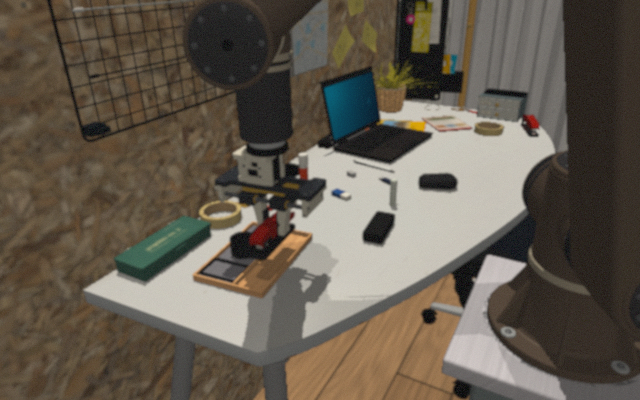

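The stapler is held level at about (263,235), over the front bay. I'll lower it and release.

{"name": "step_arm", "arguments": {"moves": [[[0.05,0,-1.5,0,2],[0,0,-1.5,0,2],[0,0,-1,0,2],[0,0,-0.4,0,2],[0,0,0,0,2],[0,0,0,0,3],[0,0,0,0,3.8],[0,0,0,0,4],[0,0,0,0,4],[0,0,2,0,4.5]]]}}

```text
clock: 5.75
tool_pos: [0.5093, 0.0608, 0.045]
orientation: [179.8, -0.1, -84.4]
force: [0.5, 0.4, -0.6]
opening: 0.0429
gripper_force: 0.0
```

{"name": "step_arm", "arguments": {"moves": [[[0,0,3,0,4.5],[0,0,4,0,4.5],[0,0,4,0.15,5],[0,-4,0,0.15,6],[0,-4,0,0.15,6],[0,-4,0,0.15,6],[0,-4,0,0.15,6],[0,-4,0,0.15,6],[0,-4,0,0.15,5],[0,-4,0,0.15,5]]]}}

```text
clock: 6.75
tool_pos: [0.5112, -0.2087, 0.1569]
orientation: [-180.0, -0.0, -17.6]
force: [0.7, 0.0, -0.7]
opening: 0.0515
gripper_force: 0.0
```

{"name": "step_arm", "arguments": {"moves": [[[1.7,-4.1,0,0.01,4.5],[0,0,-4,0,4.5],[0,0,-4,0,4.5],[0,0,-2.5,0,4.5],[0,0,0,0,4.5],[0,0,0,0,4.5]]]}}

```text
clock: 7.35
tool_pos: [0.5286, -0.2484, 0.0521]
orientation: [180.0, 0.0, -17.4]
force: [0.5, -0.2, 0.6]
opening: 0.0448
gripper_force: 0.0
```

```bash
python3 - <<'E'
from h import *
p,d=viewer.snapshot("top"); cv2.imwrite("pics/t1.png",cv2.resize(p[140:290,205:455],None,fx=3.2,fy=3.2,interpolation=cv2.INTER_NEAREST))
E
```

```text
(no output)
```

View pics/t1.png

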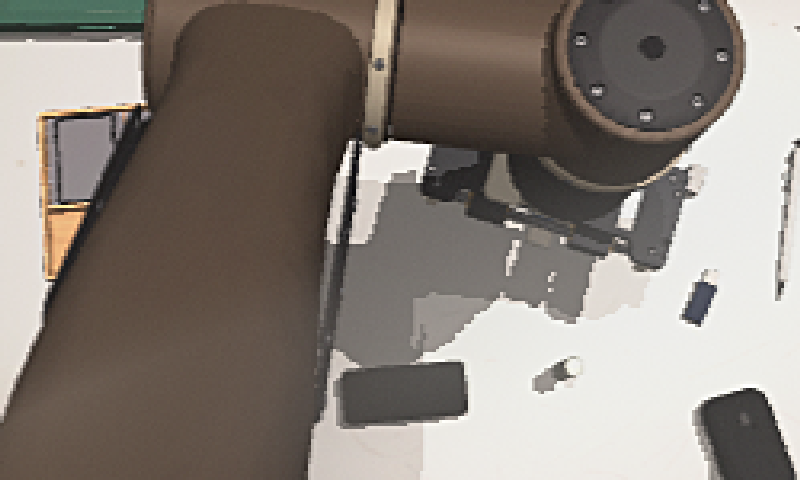

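The arm hides the eraser from above, but the lip balm at (570,368) in the crop is untouched. I'll correct from the measured pose and descend.

{"name": "step_arm", "arguments": {"moves": [[[-0.1,-1.2,0,0.047,4.5],[0,0,-2,0,4.5],[0,0,-2,0,4.5],[0,0,-0.6,0,4.5],[0,0,0,0,4.5],[0,0,0,0,4.5]]]}}

```text
clock: 8.0
tool_pos: [0.5284, -0.2604, 0.0071]
orientation: [180.0, -0.1, -14.7]
force: [-0.1, 0.6, -0.3]
opening: 0.045
gripper_force: 0.0
```

{"name": "step_arm", "arguments": {"moves": [[[0,0,0,0,1.5],[0,0,0,0,1.5],[0,0,0,0,1.5],[0,0,0,0,1.5],[0,0,0,0,1.5],[0,0,0,0,1.5]]]}}

```text
clock: 8.6
tool_pos: [0.5275, -0.2603, 0.0059]
orientation: [180.0, -0.0, -14.7]
force: [-0.3, 1.3, 4.3]
opening: 0.0208
gripper_force: 30.0
```

{"name": "step_arm", "arguments": {"moves": [[[0,0,3,0,1.5],[0,0,4,0,1.5],[0,1,3,0,1.5],[0.4,4,0,0.04,1.5],[0.5,4,0,0.04,1.5],[0.5,4,0,0.04,1.5],[0.5,4,0,0.04,1.5],[0.5,4,0,0.04,1.5],[0.5,4,0,0.04,1.5],[0.5,4,0,0.04,1.5]]]}}

```text
clock: 9.6
tool_pos: [0.5611, 0.0314, 0.1055]
orientation: [-180.0, 0.0, 1.4]
force: [0.6, -1.0, -0.2]
opening: 0.0202
gripper_force: 30.0
```

{"name": "step_arm", "arguments": {"moves": [[[0.5,4,0,0.04,1.5],[0.5,4,0,0.04,1.5],[0.4,2.9,0,0.004,1.5],[0,0,0,0,1.5],[0,0,0,0,1.5],[0,0,0,0,1.5]]]}}

```text
clock: 10.2
tool_pos: [0.5749, 0.1382, 0.1053]
orientation: [180.0, 0.0, 6.1]
force: [-0.1, -0.9, -0.4]
opening: 0.0208
gripper_force: 30.0
```

{"name": "step_arm", "arguments": {"moves": [[[0,0.05,-3,0,1.5],[0,0,-3,0,1.5],[0,0,-2,0,1.5],[0,0,-0.95,0,1.5],[0,0,0,0,1.5],[0,0,0,0,2.4],[0,0,0,0,2.8],[0,0,0,0,3],[0,0,0,0,3]]]}}

```text
clock: 11.1
tool_pos: [0.5757, 0.1395, 0.0169]
orientation: [-180.0, -0.1, 6.1]
force: [-0.3, -0.2, -1.0]
opening: 0.0301
gripper_force: 0.0
```

{"name": "step_arm", "arguments": {"moves": [[[0,0,2,0,3],[0,0,4,0,3],[0,0,4,0,3],[0,-4,0,-0.05,3],[0,-4,0,-0.05,3],[0,-4,0,-0.05,3],[0,-4,0,-0.05,3.5],[0,-4,0,-0.05,3.5],[0,-4,0,-0.05,3.5],[0,-4,0,-0.05,3.5]]]}}

```text
clock: 12.1
tool_pos: [0.5753, -0.1422, 0.1166]
orientation: [-180.0, -0.1, -14.0]
force: [0.2, 0.3, 0.6]
opening: 0.0349
gripper_force: 0.0
```

{"name": "step_arm", "arguments": {"moves": [[[-0.1,-4,0,-0.04,3.5],[-0.2,-4,0,-0.04,3.5],[-0.2,-4,0,-0.04,3.5],[-0.2,-4,0,-0.04,3.5],[-0.3,-4,0,-0.04,3.5],[-0.3,-4,0,-0.036,3.5],[0,-1,0,0,3.5],[0,0,-4,0,3.5],[0,0,-2,0,3.5],[0,0,0,0,3.5]]]}}

```text
clock: 13.1
tool_pos: [0.5601, -0.3896, 0.0528]
orientation: [180.0, 0.3, -27.5]
force: [-0.9, -0.7, 0.3]
opening: 0.035
gripper_force: 0.0
```

{"name": "step_arm", "arguments": {"moves": [[[0,0,0,0,3.5]]]}}

```text
clock: 13.2
tool_pos: [0.5627, -0.3906, 0.0566]
orientation: [180.0, -0.0, -27.4]
force: [0.2, 1.1, 0.6]
opening: 0.035
gripper_force: 0.0
```

{"name": "step_arm", "arguments": {"moves": [[[0,-0.2,-2,0,3.5],[0,0,-2,0,3.5],[0,0,-1.1,0,3.5],[0,0,0,0,3.5],[0,0,0,0,3.5],[0,0,0,0,0.8],[0,0,0,0,0.8],[0,0,0,0,0.8],[0,0,0,0,0.8],[0,0,0,0,0.8]]]}}

```text
clock: 14.2
tool_pos: [0.5626, -0.3929, 0.0057]
orientation: [180.0, -0.0, -27.4]
force: [-0.1, 0.9, 4.5]
opening: 0.0142
gripper_force: 30.0
```

{"name": "step_arm", "arguments": {"moves": [[[0,0,0,0,0.8],[0,0,0,0,0.8]]]}}

```text
clock: 14.4
tool_pos: [0.5626, -0.3929, 0.0057]
orientation: [180.0, -0.0, -27.4]
force: [-1.3, 0.9, 5.5]
opening: 0.014
gripper_force: 30.0
```

{"name": "step_arm", "arguments": {"moves": [[[0,0,3,0,0.8],[0,0,4,0,0.8],[0,1,3,0,0.8],[0,4,0,0.06,0.8],[0,4,0,0.06,0.8],[0,4,0,0.06,0.8],[0,4,0,0.06,0.8],[0,4,0,0.06,0.8],[0.5,4,0,0.06,0.8],[0.5,4,0,0.06,0.8]]]}}

```text
clock: 15.4
tool_pos: [0.572, -0.1012, 0.105]
orientation: [-180.0, 0.0, -3.3]
force: [0.5, -0.4, 0.1]
opening: 0.0143
gripper_force: 30.0
```

{"name": "step_arm", "arguments": {"moves": [[[0.6,4,0,0.06,0.8],[0.6,4,0,0.06,0.8],[0.5,2.3,0,0.045,0.8],[0,0,0,0,0.8],[0,0,0,0,0.8],[0,0,0,0,0.8]]]}}

```text
clock: 16.0
tool_pos: [0.589, -0.0004, 0.1048]
orientation: [180.0, 0.0, 6.0]
force: [0.0, -0.1, 0.4]
opening: 0.0146
gripper_force: 30.0
```

{"name": "step_arm", "arguments": {"moves": [[[0,0,-3,0,0.8],[0,0,-3,0,0.8],[0,0,-2,0,0.8],[0,0,-0.9,0,0.8],[0,0,0,0,0.8],[0,0,0,0,1.6],[0,0,0,0,2.2],[0,0,0,0,2.4],[0,0,0,0,2.4]]]}}

```text
clock: 16.9
tool_pos: [0.5897, 0.0004, 0.0169]
orientation: [-180.0, -0.1, 6.1]
force: [0.3, -0.4, -0.0]
opening: 0.0238
gripper_force: 0.0
```

{"name": "step_arm", "arguments": {"moves": [[[0,0,2,0,2.6],[0,0,4,0,3],[0,0,4,0,4],[0,0,4,0,5],[0,0,3,0,6],[0,-4,0,-0.04,6],[0.8,-4,0,-0.04,6],[0.8,-4,0,-0.04,6],[0.8,-4,0,0,6],[0.8,-4,0,0,6]]]}}

```text
clock: 17.9
tool_pos: [0.6215, -0.2012, 0.1867]
orientation: [-180.0, -0.0, -0.8]
force: [0.8, 0.3, 0.5]
opening: 0.0599
gripper_force: 0.0
```

{"name": "step_arm", "arguments": {"moves": [[[0.8,-4,0,0,6],[0.8,-3.6,0,0,6],[0.9,0,0,0,6],[0,0,0,0,6],[0,0,0,0,6]]]}}

```text
clock: 18.4
tool_pos: [0.6461, -0.2751, 0.1859]
orientation: [-180.0, 0.0, -0.8]
force: [0.0, 0.7, 0.5]
opening: 0.0601
gripper_force: 0.0
```

```bash
python3 - <<'E'
from h import *
p,d=viewer.snapshot("top"); cv2.imwrite("pics/t2.png",cv2.resize(p[140:290,205:455],None,fx=3.2,fy=3.2,interpolation=cv2.INTER_NEAREST))
cv2.imwrite("pics/t2f.png",p)
p,d=viewer.snapshot("scene"); cv2.imwrite("pics/s2.png",p)
E
```

```text
(no output)
```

View pics/t2.png

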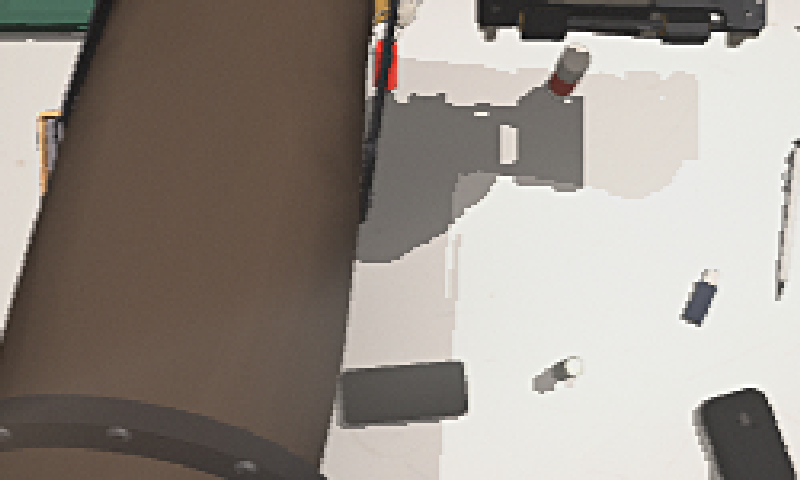

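View pics/s2.png

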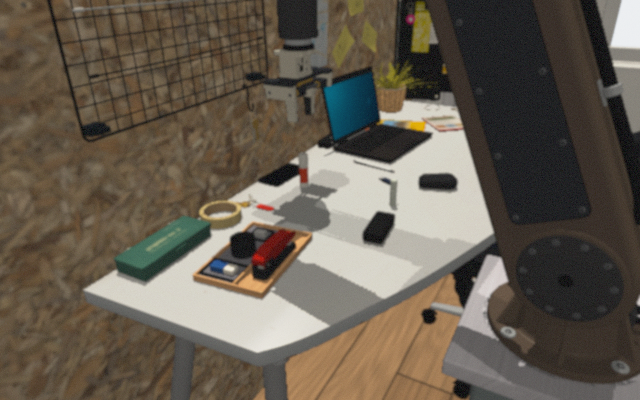

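Stapler (272,253), eraser (222,267) and sharpener (262,233) are in place, and the glue stick at (303,172) is still standing. Next I'll grip the glue stick.

{"name": "step_arm", "arguments": {"moves": [[[0,-0.1,-4,0,6],[0,0,-4,0,6],[0,0,-4,0,6],[0,0,-2,0,6],[0,0,0,0,6],[0,0,0,0,4],[0,0,0,0,3.2],[0,0,0,0,2],[0,0,0,0,2],[0,0,0,0,2]]]}}

```text
clock: 19.5
tool_pos: [0.6466, -0.2768, 0.047]
orientation: [180.0, -0.1, -0.8]
force: [-0.4, 0.6, 0.1]
opening: 0.0256
gripper_force: 0.2
```

{"name": "step_arm", "arguments": {"moves": [[[0,0,0,0,2],[0,0,0,0,2],[0,0,0,0,2]]]}}

```text
clock: 19.8
tool_pos: [0.6467, -0.2768, 0.0469]
orientation: [180.0, -0.1, -0.8]
force: [-1.1, 2.3, 5.7]
opening: 0.0244
gripper_force: 30.0
```

{"name": "step_arm", "arguments": {"moves": [[[0,0,2,0,2],[0,0,4,0,2],[0,0,3,0,2],[0,2,0,0,2],[-0.6,3,0,0.01,2],[-0.6,3,0,0.01,2],[-0.6,3,0,0.02,2],[-0.6,3,0,0.02,2],[-0.7,3,0,0.02,2],[-0.7,3,0,0.02,2]]]}}

```text
clock: 20.8
tool_pos: [0.6075, -0.0754, 0.1354]
orientation: [-180.0, 0.0, 5.0]
force: [-0.3, -0.1, -0.6]
opening: 0.0245
gripper_force: 30.0
```

{"name": "step_arm", "arguments": {"moves": [[[-0.7,3,0,0.02,2],[-0.7,3,0,0,2],[-0.7,3,0,0,2],[-0.5,3,0,0,2],[0,2.6,0,0,2],[0,0,0,0,2],[0,0,0,0,2],[0,0,0,0,2]]]}}

```text
clock: 21.6
tool_pos: [0.582, 0.0688, 0.1357]
orientation: [180.0, 0.0, 6.1]
force: [-0.8, -0.1, -0.6]
opening: 0.0247
gripper_force: 30.0
```

```bash
python3 - <<'E'
from h import *
p,d=viewer.snapshot("scene"); cv2.imwrite("pics/s3.png",cv2.resize(p[130:310,150:350],None,fx=3,fy=3))
E
```

```text
(no output)
```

View pics/s3.png

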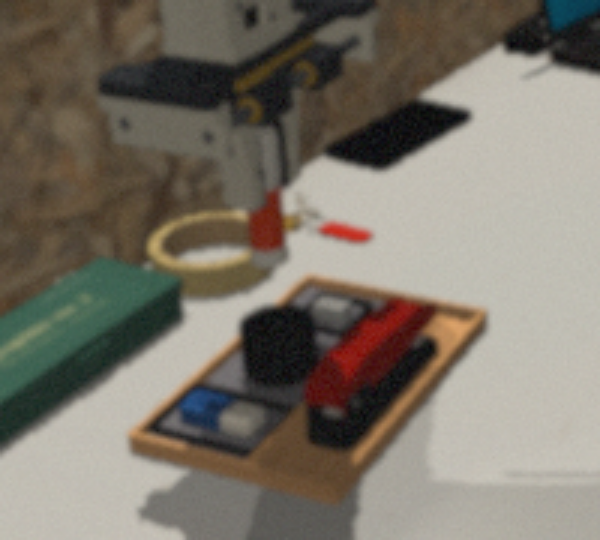

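The glue stick hangs upright above the cup, its foot at (268,258) in the crop with the cup at (278,345). I'll lower and release it.

{"name": "step_arm", "arguments": {"moves": [[[0,0.05,-2.5,0,2],[0,0,-2.5,0,2],[0,0,-2,0,2],[0,0,-1.1,0,2],[0,0,0,0,2],[0,0,0,0,2],[0,0,0,0,2.7],[0,0,0,0,3.2],[0,0,0,0,4],[0,0,0,0,4.5]]]}}

```text
clock: 22.65
tool_pos: [0.5824, 0.0698, 0.0554]
orientation: [-180.0, -0.0, 6.1]
force: [0.5, -0.3, -0.3]
opening: 0.0419
gripper_force: 0.0
```

{"name": "step_arm", "arguments": {"moves": [[[0,0,0,0,4.5],[0,0,3,0,4.5],[0,0,4,0,4.5],[0,0,4,0,4.5],[0,0,4,0,4.5],[-2,-3,2,0,4.5],[-2,-4.5,1,0,4.5],[-2,-4.5,0,0,4.5],[-2,-4.5,0,0,4.5],[-2,-4.5,0,0,4.5]]]}}

```text
clock: 23.65
tool_pos: [0.4813, -0.1413, 0.2355]
orientation: [180.0, -0.1, 6.1]
force: [1.5, -0.9, 0.4]
opening: 0.045
gripper_force: 0.0
```

{"name": "step_arm", "arguments": {"moves": [[[-1,-4.5,0,0,4.5],[-1,-4.5,0,0,4.5],[-1,-4.5,0,0,4.5],[-1,-4.5,0,0,4.5],[-1,-4.5,0,0,4.5],[-1,-4.5,0,0,4.5],[-1,-4.5,0,0,4.5],[0,0,0,0,4.5],[0,0,0,0,4.5]]]}}

```text
clock: 24.55
tool_pos: [0.4116, -0.4558, 0.2343]
orientation: [-179.9, 0.1, 5.9]
force: [-0.3, 1.0, -0.4]
opening: 0.0448
gripper_force: 0.0
```

```bash
python3 - <<'E'
from m import *
p,D=viewer.snapshot("top"); cv2.imwrite("pics/t4.png",cv2.resize(p[140:290,205:455],None,fx=3.2,fy=3.2,interpolation=cv2.INTER_NEAREST))
C=cloud("top",D); hsv=cv2.cvtColor(p,cv2.COLOR_BGR2HSV); a=np.radians(6.1); R=np.array([[np.cos(a),np.sin(a)],[-np.sin(a),np.cos(a)]])
w=np.zeros(D.shape,bool); w[150:235,210:305]=1; w&=D>0
cf=lambda P:((P[:,:2]-[.5525,.0661])@R.T)
def rep(t,m,z):
    q=np.argwhere(m)[:,::-1]
    if len(q): rect(np.c_[cf(ray("top",q,z))],t+" caddy frame")
rep("stapler",w&((hsv[...,0]<8)|(hsv[...,0]>172))&(hsv[...,1]>110)&(C[...,2]>.03)&(C[...,2]<.06),.054)
rep("glue top",w&(C[...,2]>.085)&(C[...,2]<.11),.097)
print("glue z",np.median(C[w&(C[...,2]>.085)&(C[...,2]<.11)][:,2]))
rep("blue",w&(hsv[...,0]>100)&(hsv[...,0]<130)&(hsv[...,1]>110),.0195)
E
```

```text
stapler caddy frame c [-14.6  -2.5] size 125.3 82.4 long axis deg 90.7
glue top caddy frame c [29.5 -0.3] size 24.3 23.3 long axis deg 176.2
glue z 0.09551828975744603
blue caddy frame c [23.1 66.4] size 65.1 21.1 long axis deg 4.8
```

View pics/t4.png

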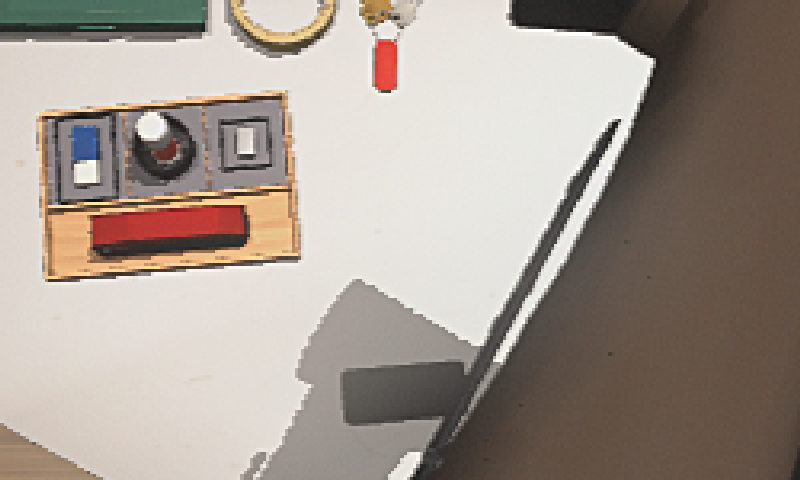

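The view shows the stapler straight in the bay at (168,230), the eraser at (85,155) and the sharpener at (246,143), both in their trays, and the glue stick upright in the cup at (155,125). The gripper held the stapler at caddy x of about -43 mm, well inside the limits. The arm hides the lip balm and USB stick here, but nothing passed near them below 0.2 m, so I'm handing in.

```bash
python3 -c "
from plant import close_job
print(close_job())"
```

```text
the job is handed in; nothing more can be done
None
```

I handed the job in at about 25 s of the 96 s allowed: the last image shows the stapler, eraser, sharpener and glue stick in their places; the arm hid the lip balm and memory stick in it, but both were in place in the last clear view and the arm came near neither; no verdict was returned.

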